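# Scan a seed jar on the carousel

### The arm

A 7-joint arm with a two-finger parallel gripper is mounted at the origin on the work surface. World frame = base frame: x ahead of the robot, y to its left, z up, the work surface at z = 0. Lengths are in m, angles in rad, forces in N, time in s.
With the tool pointing down it reaches from about 0.425 to 0.875 m from the base axis. Payload 4.7 kg.
Tool frame: the origin (TCP) lies at the very end of the fingers, on their centre line; the grasp point (between the pads) lies 19 mm behind it; z points along the fingers, y is the direction in which the jaws open and shut (so a half turn about z gives the same grasp; the last joint's range is limited). The gripper opens to 87 mm and grips with 3 to 60 N. Pads are 19 mm wide; open, the fingers measure 117 mm over their backs; the gripper's body (75 mm by 190 mm) begins 51 mm behind the grasp point.
Start: joints at [1.305, 0.321, -0.07, 1.45, 0.023, 1.371, -0.057], TCP at [0.179, -0.625, 0.223] pointing down, gripper open.
Joint ranges: [-2.86, 2.86], [-0.3, 2.09], [-1.38, 1.24], [0.06, 2.45], [-1.56, 4.7], [0.09, 2.05], [-2.69, 2.69]. Speed limits (rad/s): [2.57, 2.57, 3.14, 3.14, 3.14, 3.14, 3.14].

### API

Orientations are given as a rotation vector (axis times angle).
In Python, from workcell import bot, cams gives the robot as it stands.
- The arm moves only by the tool play_rows, never from a script. Its argument "moves" is a list of rows, each a list of 7 numbers: the gripper's target within -1 to 1 (fully open at 1, half-way at 0, shut at -1), then the shift along the tool's x, y, z in units of 100 mm (1.0 is 100 mm), then the turn, a rotation vector about the tool's x, y, z in units of 1.5 rad (1.0 is 1.5 rad). In form: [[jaw, tx, ty, tz, rx, ry, rz], ...]. A call has 1 to 10 rows; each row shifts and turns the pose as measured when the row begins, along the tool's axes as they then stand; what a row does not reach is not made up. A row lasts 1/12 s, in which the tool goes at most 41.7 mm and 7.16 degrees, less where a joint would pass 70% of its speed; a pose out of reach is approached as far as the arm can. A call with a number of a shift or a turn outside -1 to 1 is refused whole. A call with a gripper value outside its range is refused whole. The fingers move at their own pace and stop on an object; the grip force is fixed at half the most. Time passes only in rows, so rows that do not move let the fingers close. It gives the time, the measured TCP pose, the force and the opening at its end, in the units of the state.
- bot.observe(): the state, without advancing time (a new reading comes with each control period).
- cams.camera(name): name is "scene" or "top" or "wrist"; returns a dict with "img" (400x640x3 uint8, red, green, blue), "depth" (400x640 float32, m along the optical axis (not along the pixel's ray), 0 where there is no reading), "fx", "fy", "cx", "cy" (pixels), "dist" ([k1, k2, p1, p2, k3] as OpenCV has them; the pictures are not rectified), "position" and "attitude" of the camera in the world. Camera axes: x right, y up, looking along -z (the intrinsics and any distortion apply to the point x, -y, -z); pixel columns grow to the right and rows downward; lengths in m; the calibration is good to about 2 mm. A picture is of the moment at which its call begins.
- bot.job_done(): hands the job in, once; it reports no verdict.
The state is a dict: "t": time; "joint_positions": joint angles; "joint_velocities": joint speeds; "joint_torque": joint torques, N m; "eef_pos": TCP position; "tool_rot": TCP orientation; "force": force on the tool from outside, world axes, zero at the start; "moment": the same for the moment, N m; "gripper_width": opening from 0.0 (shut) to 1.0 (fully open).
Only numpy, scipy, OpenCV 4.12 (cv2) and the standard library are available. Lean on these libraries where they do the work, as an engineer would, in place of code of your own. Each camera call takes 0.05 s, during which the arm holds its last target.

### The job

Start the scanner by squeezing its trigger all the way in and letting it spring back out. Then turn the seed-jar carousel until the jar with the ball knob on its lid stands at the wooden pointer, and finish while still holding the turntable (or one of its jars) firmly and still there in the fingers, so that the scanner can read the jar: do not let go at the end. Leave everything else on the bench where it lies.

Things in the scene. Friction and masses are not known exactly. Their poses are not given: they have to be found in the camera images.
- carousel: Fixed dark wooden foot of the carousel, 220 mm across, 12 mm high. Origin: on the bench, on the upright turning axis. A fixed pointer block (24 x 24 mm, 26 mm high) stands 172 mm from the axis along the foot's own -x, roughly towards the robot, just outside the turning disc.
- front (a point): The fixed point where the marked jar must come: above the foot, in line with the pointer, 95 mm from the turning axis (own -x of the foot), 115 mm above the bench, the height of the flat lid tops.
- rotor: Turntable: wooden disc 270 mm across, top 30 mm above bench, with five white jars with wooden lids fixed upright in it, 72 degrees apart, 95 mm from the axis to jar axes. Jar and lid: plain cylinder 48 mm across, lid top 115 mm above bench. Steel hub 28 mm across, 42 mm high. Origin on the axis at bench height; marked jar along own -x. Turns either way without stops; friction 0.1 N m, stays where left.
- marked_jar (a point): Point on the upright axis of the marked jar at the flat top of its lid, 115 mm above the bench; turns with the rotor. The marked jar alone has a ball knob on its lid (white 26 mm ball, top 140 mm above the bench); the other four lids are flat. At the start it is 40 to 180 degrees away from the pointer, on either side.
- scanner: Grey pistol-shaped scanner on its side, fixed in a holder, aiming along own -y. Origin on the bench below the middle of its grip. Grip: level bar along own x (-52 to +58 mm), 28 mm wide (y -14 to +14), 41 to 69 mm above bench; below it only an 18 mm wide web and a 4 mm base plate. Head: 48 mm wide, along y at own x = -65 mm, top 79 mm above bench.
- trigger (a joint): Trigger angle in rad: 0 = out (at rest), 0.28 = fully squeezed to its stop. Sprung; swings about an upright pivot near the head, towards the grip (own +y of the scanner). A squeeze at trigger_face needs about 3 N to start and 8 N fully in. It springs back when let go.
- trigger_face (a point): Middle of the outer face of the black trigger (a bar 62 mm long along the grip, 8 mm thick, 22 mm high), 55 mm above the bench, about opposite the scanner's origin. At rest it lies 40 mm from the grip's middle line along own -y, so trigger and grip together measure 54 mm across; about 43 mm squeezed. Moves about 10 mm towards the grip.
- dustpan: Yellow plastic dustpan, 290 x 200 mm, 52 mm high; bystander, leave alone. Origin under its middle.
- shoehorn: Wooden shoe horn, 180 x 44 mm, flat; bystander. Origin under its middle.
- carabiner: Stainless steel carabiner, 84 x 54 mm, 10 mm thick, lying beyond the scanner's grip; bystander. Origin under its middle.
- trowel: Green plastic garden trowel, 310 mm long, 28 mm high; bystander. Origin under its middle.
- pot: Small empty terracotta pot, 72 mm across, 62 mm high, near the carousel; bystander. Origin under its middle.
- handbrush: Brush with handle, lying flat; bystander. Origin under its middle.
Not all that is in view belongs to the job. Leave any red look-alike of the scanner alone.

How it is judged:
On the way, in this order (a step that is already met when the one before it is completed fails the run):
1. the trigger is squeezed fully in (value of joint trigger above 0.22 rad), for 0.1 s.
2. the trigger has sprung back out (value of joint trigger below 0.06 rad), for 0.1 s.
3. the marked jar stands at the pointer and the fingers hold the turntable still (horizontal distance between marked_jar and front below 0.01 m and angular speed of rotor below 0.05 rad/s and contact force between the fingers and rotor above 2 N and value of joint trigger below 0.06 rad), for 0.3 s.
At the end, for the whole second after the job is handed in: The marked jar's axis is within 10 mm of the front point in line with the pointer, the turntable is still (under 0.05 rad/s) and the fingers hold it or a jar with more than 2 N; the trigger is out (under 0.06 rad) (all of step 3); the arm keeps its last pose, push and grip.
It fails at once if a bystander is moved by more than 30 mm (distance of any of dustpan, shoehorn, carabiner, trowel, pot, handbrush from where it was at the start of the episode above 0.03 m).
It also fails if it takes over 72 s, if anything falls off the work surface, if the arm or the gripper's body presses on something with over 40 N, if the wrist force passes 120 N, or if a joint passes its speed limit or range.

## Working session

There is one attempt and no reset: what is moved stays moved. The work goes in short steps, Python scripts to look and compute and a tool call to move; the robot and the scene stay as the last step left them, time stands still between calls to the robot, and variables do not carry over. Pictures are saved under pics/ and viewed, and the job is handed in when it is done.

Besides the shell and the picture viewer there is one more tool, called by a JSON object that holds its "method" and its "body", one argument or row to a line. play_rows: Moves the arm, as the interface text tells. Its arguments: {"type":"object","properties":{"moves":{"type":"array"}},"required":["moves"]}

```bash
ls; mkdir -p pics
python3 - <<'E'
from workcell import bot, cams
import cv2,numpy as np
print(bot.observe())
for n in ("scene","top","wrist"):
    c=cams.camera(n); np.savez(f"pics/{n}0.npz",**c)
    cv2.imwrite(f"pics/{n}0.png",c["img"][:,:,::-1])
    print(n,{k:v for k,v in c.items() if k not in("img","depth")})
E
```

```text
pics
{'t': 0.0, 'joint_positions': array([ 1.3050856 ,  0.3217616 , -0.07008795,  1.45167421,  0.02263847,
        1.37076444, -0.056929  ]), 'joint_velocities': array([ 0.00031635,  0.0002623 ,  0.00080329, -0.00078529, -0.00026794,
       -0.00056672,  0.00055114]), 'joint_torque': array([-3.97588319e-04, -4.91284060e+01, -4.04124185e-01, -3.12527490e+01,
       -6.39976398e-02,  4.36710881e-02,  1.99200526e-04]), 'eef_pos': array([ 0.17930483, -0.62421793,  0.2215018 ]), 'tool_rot': array([-3.10913192e+00, -4.37864163e-01,  6.06103199e-04]), 'force': array([-0.7546324 , -0.49016242, -0.81536299]), 'moment': array([0.0122326 , 0.00120158, 0.00708183]), 'gripper_width': 1.0030791945035966}
scene {'fx': 380.77878521229616, 'fy': 380.77878521229616, 'cx': 326.8682208618452, 'cy': 197.7128019255627, 'dist': array([0.02460655, 0.        , 0.        , 0.        , 0.        ]), 'position': array([1.22172874, 0.03457958, 0.82334737]), 'attitude': array([0.5965671 , 0.64711144, 1.56222134])}
top {'fx': 409.50528289629375, 'fy': 409.50528289629375, 'cx': 318.29603077348804, 'cy': 197.58150644944206, 'dist': array([0.01758504, 0.        , 0.        , 0.        , 0.        ]), 'position': array([ 0.40983417, -0.0263116 ,  1.25811209]), 'attitude': array([ 0.07021575, -0.04866178, -1.58866585])}
wrist {'fx': 315.2891363693444, 'fy': 315.2891363693444, 'cx': 317.6233352382042, 'cy': 199.29167892226616, 'dist': array([-0.05777565,  0.        ,  0.        ,  0.        ,  0.        ]), 'position': array([ 0.24392371, -0.60543955,  0.38360943]), 'attitude': array([-0.21093056,  0.16063005, -1.28342025])}
```

View pics/top0.png

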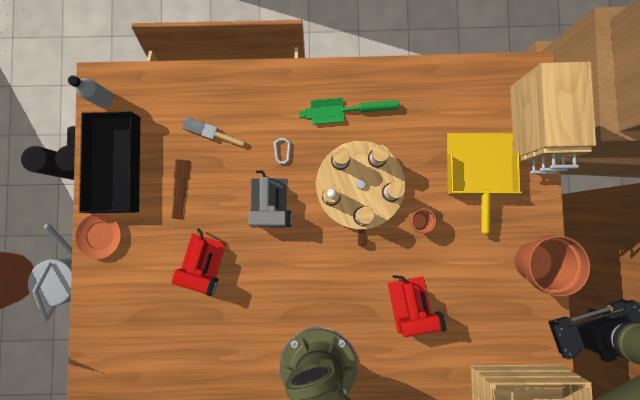

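View pics/scene0.png

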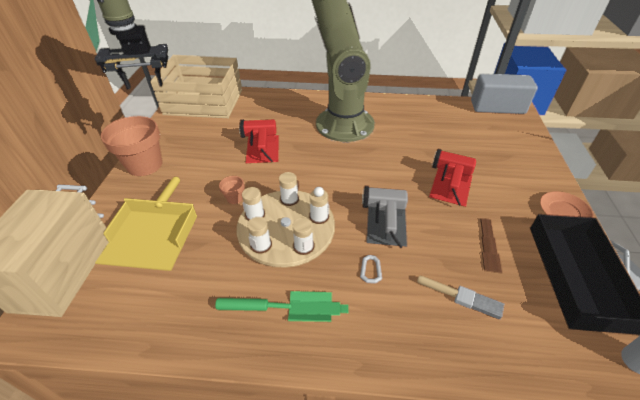

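View pics/wrist0.png

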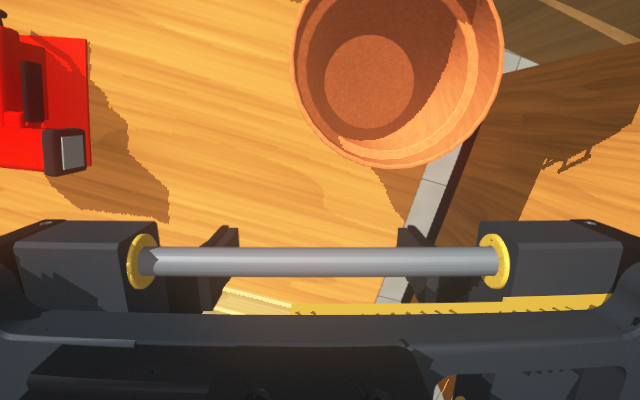

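```bash
cat > h.py <<'E'
import numpy as np, cv2
from scipy.spatial.transform import Rotation as R
def load(n): return dict(np.load(f"pics/{n}.npz"))
def grab(name,tag):
    from workcell import cams
    c=cams.camera(name); np.savez(f"pics/{tag}.npz",**c); cv2.imwrite(f"pics/{tag}.png",c["img"][:,:,::-1]); return c
def K(c): return np.array([[c["fx"],0,c["cx"]],[0,c["fy"],c["cy"]],[0,0,1.]],float)
def rays(c,uv):
    p=cv2.undistortPoints(np.array(uv,float).reshape(-1,1,2),K(c),c["dist"])[:,0]
    return np.c_[p[:,0],-p[:,1],-np.ones(len(p))]@R.from_rotvec(c["attitude"]).as_matrix().T
def plane(c,uv,z):
    d=rays(c,uv); o=c["position"]; return o+d*((z-o[2])/d[:,2])[:,None]
def cloud(c):
    v,u=np.mgrid[0:400,0:640]; d=rays(c,np.c_[u.ravel(),v.ravel()])
    # scale so optical depth=1 already
    return (c["position"]+d*c["depth"].ravel()[:,None]).reshape(400,640,3)
def proj(c,P):
    Rm=R.from_rotvec(c["attitude"]).as_matrix(); q=(np.atleast_2d(P)-c["position"])@Rm; q=q*[1,-1,-1]
    return cv2.projectPoints(q,np.zeros(3),np.zeros(3),K(c),c["dist"])[0][:,0]
E
python3 - <<'E'
from h import *
c=load("top0"); X=cloud(c); hsv=cv2.cvtColor(c["img"],cv2.COLOR_RGB2HSV)
for (u,v) in [(268,200),(361,185),(331,195),(362,240),(282,150),(423,221),(270,190),(377,157),(300,300)]: print((u,v),X[v,u].round(3),hsv[v,u])
# lids by height
m=((X[:,:,2]>0.105)&(X[:,:,2]<0.15)&(X[:,:,0]<1)&(X[:,:,0]>.45)&(abs(X[:,:,1])<.3)).astype(np.uint8)
n,l,s,ce=cv2.connectedComponentsWithStats(m)
for i in range(1,n):
    if s[i,4]>20: 
        p=X[l==i]; print(s[i],ce[i],p.mean(0).round(4),p[:,2].max().round(3), plane(c,[ce[i]],.115).round(4))
im=c["img"][120:270,220:450,::-1]; cv2.imwrite("pics/z.png",cv2.resize(im,None,fx=3.4,fy=3.4,interpolation=cv2.INTER_NEAREST))
E
```

```text
(268, 200) [0.496 0.136 0.069] [ 0  7 72]
(361, 185) [ 0.537 -0.139  0.041] [102   7 190]
(331, 195) [ 0.501 -0.047  0.139] [ 24  16 219]
(362, 240) [ 0.373 -0.139  0.024] [ 11 160  97]
(282, 150) [0.655 0.1   0.002] [ 13 160 169]
(423, 221) [ 0.427 -0.326  0.009] [  9 160 126]
(270, 190) [0.531 0.138 0.005] [90 11 48]
(377, 157) [ 0.608 -0.179  0.115] [ 18 121 217]
(300, 300) [0.196 0.051 0.002] [ 14 161 160]
[372 145  18  17 233] [380.61802575 152.90987124] [ 0.6192 -0.1892  0.1149] 0.12 [[ 0.6191 -0.1892  0.115 ]]
[333 147  17  18 234] [341.06410256 155.51709402] [ 0.6141 -0.0778  0.1149] 0.12 [[ 0.6141 -0.0778  0.115 ]]
[387 181  18  18 243] [395.60493827 189.43209877] [ 0.5151 -0.2279  0.1147] 0.12 [[ 0.5151 -0.2279  0.115 ]]
[323 185  18  18 228] [331.46929825 193.59649123] [ 0.5064 -0.0484  0.121 ] 0.142 [[ 0.5069 -0.0485  0.115 ]]
[357 207  17   7  96] [365.20833333 210.41666667] [ 0.458  -0.1416  0.115 ] 0.12 [[ 0.458  -0.1416  0.115 ]]
```

View pics/z.png

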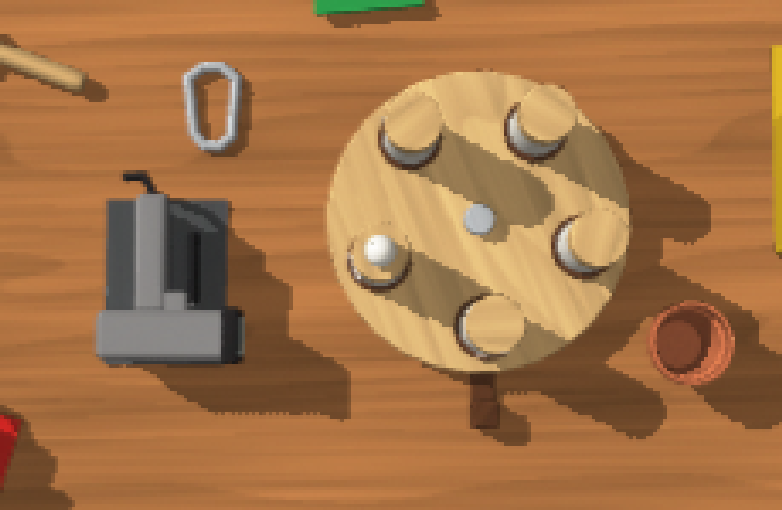

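Run:
```python
from h import *
c=load("top0"); X=cloud(c); hsv=cv2.cvtColor(c["img"],cv2.COLOR_RGB2HSV)
def comps(m,lo):
    n,l,s,ce=cv2.connectedComponentsWithStats(m.astype(np.uint8))
    return [(l==i,s[i],ce[i]) for i in range(1,n) if s[i,4]>lo]
# lid circles minEnclosing on plane
L=np.array([[.6191,-.1892],[.6141,-.0778],[.5151,-.2279],[.5069,-.0485]])
A=np.c_[2*L,np.ones(4)]; s=np.linalg.lstsq(A,(L**2).sum(1),rcond=None)[0]
print("axis lids",s[:2],np.sqrt(s[2]+s[:2]@s[:2]))
# hub
m=(X[:,:,2]>.037)&(X[:,:,2]<.05)&(np.hypot(X[:,:,0]-.537,X[:,:,1]+.139)<.03)
for a,b,ce in comps(m,5): print("hub",b,ce,X[a].mean(0))
# pointer top
m=(X[:,:,2]>.018)&(X[:,:,2]<.032)&(hsv[:,:,2]<130)&(X[:,:,0]<.42)&(X[:,:,0]>.33)&(abs(X[:,:,1]+.139)<.05)
for a,b,ce in comps(m,5): print("ptr",b,ce,plane(c,[ce],.026))
# grip top
roi=(X[:,:,0]>.4)&(X[:,:,0]<.62)&(X[:,:,1]>.03)&(X[:,:,1]<.25)
for nm,lo,hi in(("grip",.062,.073),("head",.074,.085),("mid",.03,.0615)):
    for a,b,ce in comps(roi&(X[:,:,2]>lo)&(X[:,:,2]<hi),8):
        v,u=np.nonzero(a); P=X[a]
        r=cv2.minAreaRect(P[:,:2].astype(np.float32)); print(nm,b,P.mean(0).round(4),P.min(0).round(4),P.max(0).round(4),r)
P=X[200-8:205,255:275]
for v in range(174,228,3): print(v,X[v,262].round(3)[0],''.join(f"{int(z*1000):4d}" for z in X[v,246:296,2]))
```

```text
axis lids [ 0.54038838 -0.1368745 ] 0.09448987276364956
hub [356 180  11   9  68] [360.51470588 183.89705882] [ 0.54052741 -0.13714158  0.04129527]
ptr [358 238   9   8  65] [362.30769231 241.50769231] [[ 0.36906181 -0.13937455  0.026     ]]
grip [260 177  18  36 396] [0.5081 0.1402 0.0679] [0.4604 0.1095 0.0621] [0.5643 0.1601 0.0729] ((0.5122960209846497, 0.13492700457572937), (0.05061031132936478, 0.10369854420423508), 89.53369140625)
grip [248 213   2   7  10] [0.4504 0.1933 0.0709] [0.4414 0.1909 0.0664] [0.4588 0.195  0.0726] ((0.45006340742111206, 0.19305534660816193), (0.004037141799926758, 0.01737205684185028), 89.25529479980469)
head [248 210  43  17 507] [0.4431 0.128  0.0774] [0.4189 0.0714 0.074 ] [0.4652 0.1935 0.0839] ((0.4430158734321594, 0.1325477659702301), (0.12174264341592789, 0.04618358612060547), 88.96224212646484)
mid [257 170  10   7  31] [0.5793 0.1566 0.0508] [0.5676 0.1425 0.0332] [0.5897 0.1731 0.059 ] ((0.5793324112892151, 0.15587739646434784), (0.03555507957935333, 0.01199154369533062), 49.95100021362305)
mid [277 189   2  20  22] [0.5008 0.1085 0.0548] 
[... 3252 characters left out ...]
 80  76  79  79  78  78  78  81  77  78  79  75  61   0  -2  -2   0
219 0.441    2   3  70  76  75  76  76  75  76  78  78  74  73  77  78  73  74  80  77  78  78  74  77  75  78  77  78  76  77  77  73  80  73  80  73  73  80  74  76  83  80  78  76  78  76  62   2  -4   0   0
222 0.432    2   1  73  75  80  75  77  76  73  74  75  78  75  73  74  81  74  79  77  76  79  76  73  72  73  74  76  76  79  77  76  76  75  76  76  76  75  77  75  78  77  77  78  83  73  58  -1   1   0   1
225 0.423    4   3  -1  -2  73  72  73  72  72  65  69  74  73  72  74  72  71  79  72  73  75  72  77  71  70  72  74  72  74  73  74  70  72  70  74  73  72  75  71  75  81  82  76  79  76  36   0   1   3   1
```

```bash
cat >> h.py <<'E'
def state():
    from workcell import bot
    return bot.observe()
def toolyaw(o):
    M=R.from_rotvec(o["tool_rot"]).as_matrix(); return np.degrees(np.arctan2(M[1,1],M[0,1])), M
def plan(wps,yaw_end,n,jaw,o=None):
    """wps: list of points after current; n rows spread along polyline; yaw of tool y (deg) linear, shifts in tool axes"""
    o=o or state(); y0,M=toolyaw(o); p=np.array([o["eef_pos"]]+[np.array(w) for w in wps])
    s=np.r_[0,np.cumsum(np.linalg.norm(np.diff(p,axis=0),axis=1))]
    f=np.linspace(0,s[-1],n+1); P=np.c_[[np.interp(f,s,p[:,i]) for i in range(3)]].T
    Y=np.linspace(y0,yaw_end,n+1)
    rows=[]
    for i in range(n):
        a=np.radians(Y[i]); ty=np.array([np.cos(a),np.sin(a),0]); tz=np.array([0,0,-1.]); tx=np.cross(ty,tz)
        d=P[i+1]-P[i]; rows.append([jaw]+[round(float(d@t)/.1,2) for t in(tx,ty,tz)]+[0,0,round(-np.radians(Y[i+1]-Y[i])/1.5,3)])
    for i in range(0,n,10): print(rows[i:i+10])
def say():
    o=state(); print("t",round(o["t"],2),"p",o["eef_pos"].round(4),"yaw",round(toolyaw(o)[0],2),"z",toolyaw(o)[1][:,2].round(3),"F",o["force"].round(1),"g",round(o["gripper_width"],3),"q",o["joint_positions"].round(2))
E
python3 - <<'E'
from h import *
c=load("top0"); X=cloud(c)
for lo,hi,r in((.058,.075,range(180,206,3)),):
    for v in r:
        row=X[v,:,2]; u=np.nonzero((row>lo)&(row<hi)&(np.arange(640)>258)&(np.arange(640)<271))[0]
        t=np.nonzero((row>.045)&(row<.072)&(np.arange(640)>271)&(np.arange(640)<282))[0]
        a=plane(c,[(u.min()-.5,v),(u.max()+.5,v)],.069)
        print(v,a[0].round(4)[:2],a[:,1].round(4),a[:,1].mean().round(4),(plane(c,[(t.min()-.5,v),(t.max()+.5,v)],.066)[:,1].round(4) if len(t) else ''))
say()
plan([(.40,-.40,.24),(.51,-.13,.25),(.507,.128,.20)],90,25,1)
E
```

```text
180 [0.5548 0.1603] [0.1603 0.131 ] 0.1456 
183 [0.546  0.1603] [0.1603 0.1311] 0.1457 
186 [0.5372 0.1604] [0.1604 0.1341] 0.1472 
189 [0.5284 0.1605] [0.1605 0.1312] 0.1459 [0.114  0.1052]
192 [0.5196 0.1605] [0.1605 0.1342] 0.1474 [0.1141 0.1053]
195 [0.5108 0.1606] [0.1606 0.1343] 0.1475 [0.1171 0.1054]
198 [0.502  0.1607] [0.1607 0.1344] 0.1475 [0.1172 0.1055]
201 [0.4932 0.1607] [0.1607 0.1316] 0.1461 [0.1173 0.1056]
204 [0.4845 0.1608] [0.1608 0.1345] 0.1477 [0.1174 0.1057]
t 0.15 p [ 0.1793 -0.6243  0.2217] yaw -73.97 z [-0.001  0.001 -1.   ] F [ 0.2 -0.2  1.3] g 1.001 q [ 1.31  0.32 -0.07  1.45  0.02  1.37 -0.06]
[[1, 0.3, -0.17, -0.02, 0, 0, np.float64(-0.076)], [1, 0.32, -0.14, -0.02, 0, 0, np.float64(-0.076)], [1, 0.33, -0.1, -0.02, 0, 0, np.float64(-0.076)], [1, 0.34, -0.06, -0.02, 0, 0, np.float64(-0.076)], [1, 0.35, -0.02, -0.02, 0, 0, np.float64(-0.076)], [1, 0.35, 0.02, -0.02, 0, 0, np.float64(-0.076)], [1, 0.34, 0.06, -0.02, 0, 0, np.float64(-0.076)], [1, 0.33, 0.1, -0.02, 0, 0, np.float64(-0.076)], [1, 0.32, 0.14, -0.02, 0, 0, np.float64(-0.076)], [1, 0.34, 0.05, -0.01, 0, 0, np.float64(-0.076)]]
[[1, 0.34, 0.08, -0.01, 0, 0, np.float64(-0.076)], [1, 0.33, 0.12, -0.01, 0, 0, np.float64(-0.076)], [1, 0.31, 0.16, -0.01, 0, 0, np.float64(-0.076)], [1, 0.29, 0.19, -0.01, 0, 0, np.float64(-0.076)], [1, 0.27, 0.22, -0.01, 0, 0, np.float64(-0.076)], [1, 0.24, 0.25, -0.01, 0, 0, np.float64(-0.076)], [1, 0.21, 0.28, -0.01, 0, 0, np.float64(-0.076)], [1, 0.23, 0.25, 0.03, 0, 0, np.float64(-0.076)], [1, 0.25, 0.23, 0.07, 0, 0, np.float64(-0.076)], [1, 0.22, 0.26, 0.07, 0, 0, np.float64(-0.076)]]
[[1, 0.19, 0.28, 0.07, 0, 0, np.float64(-0.076)], [1, 0.15, 0.3, 0.07, 0, 0, np.float64(-0.076)], [1, 0.12, 0.32, 0.07, 0, 0, np.float64(-0.076)], [1, 0.08, 0.33, 0.07, 0, 0, np.float64(-0.076)], [1, 0.04, 0.34, 0.07, 0, 0, np.float64(-0.076)]]
```

{"method": "play_rows", "body": {
  "moves": [
    [1,0.3,-0.17,-0.02,0,0,-0.076],
    [1,0.32,-0.14,-0.02,0,0,-0.076],
    [1,0.33,-0.1,-0.02,0,0,-0.076],
    [1,0.34,-0.06,-0.02,0,0,-0.076],
    [1,0.35,-0.02,-0.02,0,0,-0.076],
    [1,0.35,0.02,-0.02,0,0,-0.076],
    [1,0.34,0.06,-0.02,0,0,-0.076],
    [1,0.33,0.1,-0.02,0,0,-0.076],
    [1,0.32,0.14,-0.02,0,0,-0.076],
    [1,0.34,0.05,-0.01,0,0,-0.076]
  ]
}}

```text
t: 0.98
eef_pos: [0.4077, -0.363, 0.2348]
tool_rot: [-2.342, -2.081, 0.007]
force: [-0.7, 0.5, -0.0]
gripper_width: 0.999
```

Run:
```python
from h import *
say()
plan([(.46,-.30,.25),(.51,-.13,.25),(.507,.139,.20)],90,20,1)
```

```text
t 0.98 p [ 0.4077 -0.363   0.2348] yaw -6.77 z [-0.009  0.003 -1.   ] F [-0.7  0.5 -0. ] g 0.999 q [ 1.05  0.12 -0.4   1.67  0.05  1.36  0.52]
[[1, 0.22, 0.14, -0.05, 0, 0, np.float64(-0.056)], [1, 0.21, 0.16, -0.05, 0, 0, np.float64(-0.056)], [1, 0.19, 0.18, -0.05, 0, 0, np.float64(-0.056)], [1, 0.24, 0.12, -0.01, 0, 0, np.float64(-0.056)], [1, 0.23, 0.13, 0.0, 0, 0, np.float64(-0.056)], [1, 0.22, 0.15, 0.0, 0, 0, np.float64(-0.056)], [1, 0.21, 0.17, 0.0, 0, 0, np.float64(-0.056)], [1, 0.19, 0.18, 0.0, 0, 0, np.float64(-0.056)], [1, 0.18, 0.2, 0.0, 0, 0, np.float64(-0.056)], [1, 0.17, 0.2, 0.01, 0, 0, np.float64(-0.056)]]
[[1, 0.2, 0.17, 0.05, 0, 0, np.float64(-0.056)], [1, 0.18, 0.19, 0.05, 0, 0, np.float64(-0.056)], [1, 0.17, 0.2, 0.05, 0, 0, np.float64(-0.056)], [1, 0.15, 0.22, 0.05, 0, 0, np.float64(-0.056)], [1, 0.13, 0.23, 0.05, 0, 0, np.float64(-0.056)], [1, 0.11, 0.24, 0.05, 0, 0, np.float64(-0.056)], [1, 0.09, 0.25, 0.05, 0, 0, np.float64(-0.056)], [1, 0.07, 0.25, 0.05, 0, 0, np.float64(-0.056)], [1, 0.05, 0.26, 0.05, 0, 0, np.float64(-0.056)], [1, 0.03, 0.26, 0.05, 0, 0, np.float64(-0.056)]]
```

{"method": "play_rows", "body": {
  "moves": [
    [1,0.22,0.14,-0.05,0,0,-0.056],
    [1,0.21,0.16,-0.05,0,0,-0.056],
    [1,0.19,0.18,-0.05,0,0,-0.056],
    [1,0.24,0.12,-0.01,0,0,-0.056],
    [1,0.23,0.13,0,0,0,-0.056],
    [1,0.22,0.15,0,0,0,-0.056],
    [1,0.21,0.17,0,0,0,-0.056],
    [1,0.19,0.18,0,0,0,-0.056],
    [1,0.18,0.2,0,0,0,-0.056],
    [1,0.17,0.2,0.01,0,0,-0.056]
  ]
}}

```text
t: 1.82
eef_pos: [0.5097, -0.1056, 0.2491]
tool_rot: [-1.217, -2.884, -0.001]
force: [0.8, -0.5, 0.1]
gripper_width: 0.997
```

{"method": "play_rows", "body": {
  "moves": [
    [1,0.2,0.17,0.05,0,0,-0.056],
    [1,0.18,0.19,0.05,0,0,-0.056],
    [1,0.17,0.2,0.05,0,0,-0.056],
    [1,0.15,0.22,0.05,0,0,-0.056],
    [1,0.13,0.23,0.05,0,0,-0.056],
    [1,0.11,0.24,0.05,0,0,-0.056],
    [1,0.09,0.25,0.05,0,0,-0.056],
    [1,0.07,0.25,0.05,0,0,-0.056],
    [1,0.05,0.26,0.05,0,0,-0.056],
    [1,0.03,0.26,0.05,0,0,-0.056]
  ]
}}

```text
t: 2.65
eef_pos: [0.4862, 0.1698, 0.198]
tool_rot: [0.132, -3.131, -0.005]
force: [0.3, 0.4, -0.7]
gripper_width: 0.998
```

Run:
```python
from h import *
say()
plan([(.507,.139,.18)],90,5,1)
```

```text
t 2.65 p [0.4862 0.1698 0.198 ] yaw 94.82 z [-0.008  0.003 -1.   ] F [ 0.3  0.4 -0.7] g 0.998 q [ 0.51  0.13 -0.95  1.78  0.1   1.29  1.19]
[[1, -0.04, -0.06, 0.04, 0, 0, np.float64(0.011)], [1, -0.04, -0.06, 0.04, 0, 0, np.float64(0.011)], [1, -0.04, -0.06, 0.04, 0, 0, np.float64(0.011)], [1, -0.04, -0.06, 0.04, 0, 0, np.float64(0.011)], [1, -0.04, -0.06, 0.04, 0, 0, np.float64(0.011)]]
```

{"method": "play_rows", "body": {
  "moves": [
    [1,-0.04,-0.06,0.04,0,0,0.011],
    [1,-0.04,-0.06,0.04,0,0,0.011],
    [1,-0.04,-0.06,0.04,0,0,0.011],
    [1,-0.04,-0.06,0.04,0,0,0.011],
    [1,-0.04,-0.06,0.04,0,0,0.011],
    [1,0,0,0,0,0,0],
    [1,0,0,0,0,0,0]
  ]
}}

```text
t: 3.23
eef_pos: [0.507, 0.1425, 0.1744]
tool_rot: [0.003, -3.13, -0.007]
force: [-0.2, -0.3, 0.6]
gripper_width: 0.999
```

Run:
```python
from h import *
say()
plan([(.507,.139,.11)],90,4,1)
grab("wrist","w1");grab("scene","s1")
```

```text
t 3.23 p [0.507  0.1425 0.1744] yaw 90.11 z [-0.012  0.004 -1.   ] F [-0.2 -0.3  0.6] g 0.999 q [ 0.52  0.19 -0.91  1.79  0.15  1.25  1.14]
[[1, -0.0, -0.01, 0.16, 0, 0, np.float64(0.0)], [1, -0.0, -0.01, 0.16, 0, 0, np.float64(0.0)], [1, -0.0, -0.01, 0.16, 0, 0, np.float64(0.0)], [1, -0.0, -0.01, 0.16, 0, 0, np.float64(0.0)]]
```

View pics/w1.png

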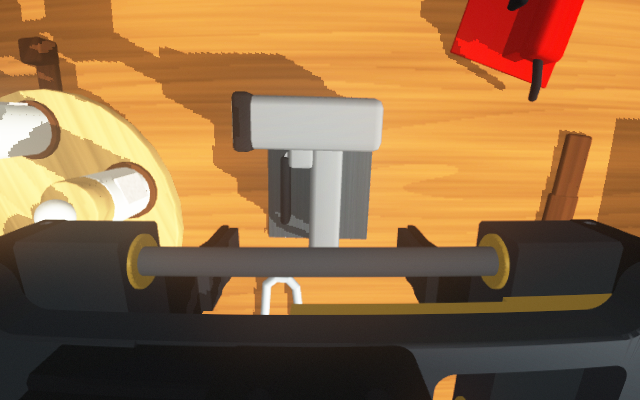

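{"method": "play_rows", "body": {
  "moves": [
    [1,0,-0.01,0.2,0,0,0],
    [1,0,-0.01,0.2,0,0,0],
    [1,0,-0.01,0.2,0,0,0],
    [1,0,0,0.2,0,0,0],
    [1,0,0,0,0,0,0]
  ]
}}

```text
t: 3.75
eef_pos: [0.5086, 0.1408, 0.0952]
tool_rot: [0.003, -3.138, -0.007]
force: [-1.0, 0.6, -0.0]
gripper_width: 1.0
```

Run:
```python
from h import *
say()
plan([(.507,.139,.04)],90,4,1)
grab("wrist","w2");c=grab("scene","s2")
im=c["img"][120:300,300:520,::-1]; cv2.imwrite("pics/z2.png",cv2.resize(im,None,fx=3.3,fy=3.3))
```

```text
t 3.75 p [0.5086 0.1408 0.0952] yaw 90.11 z [-0.004  0.004 -1.   ] F [-1.   0.6 -0. ] g 1.0 q [ 0.47  0.28 -0.89  1.88  0.23  1.1   1.07]
[[1, 0.0, -0.0, 0.14, 0, 0, np.float64(0.0)], [1, 0.0, -0.0, 0.14, 0, 0, np.float64(0.0)], [1, 0.0, -0.0, 0.14, 0, 0, np.float64(0.0)], [1, 0.0, -0.0, 0.14, 0, 0, np.float64(0.0)]]
```

View pics/z2.png

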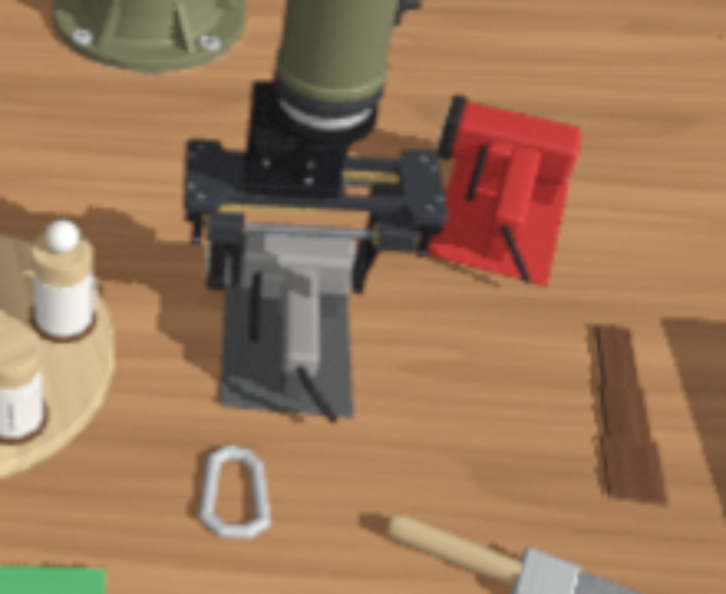

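View pics/w2.png

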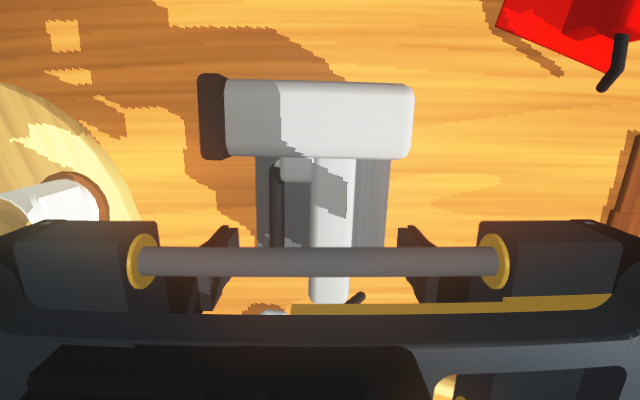

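{"method": "play_rows", "body": {
  "moves": [
    [1,0.01,-0.01,0.14,0,0,0],
    [1,0,0,0.14,0,0,0],
    [1,0,0,0.14,0,0,0],
    [1,0,0,0.13,0,0,0],
    [1,0,0,0,0,0,0]
  ]
}}

```text
t: 4.27
eef_pos: [0.5154, 0.1427, 0.0469]
tool_rot: [-0.003, 3.129, 0.01]
force: [-1.5, -0.5, -0.1]
gripper_width: 1.0
```

Run:
```python
from h import *
say()
grab("wrist","w3")
```

```text
t 4.27 p [0.5154 0.1427 0.0469] yaw 90.1 z [ 0.013  0.006 -1.   ] F [-1.5 -0.5 -0.1] g 1.0 q [ 0.43  0.35 -0.86  1.92  0.31  1.    1.01]
```

View pics/w3.png

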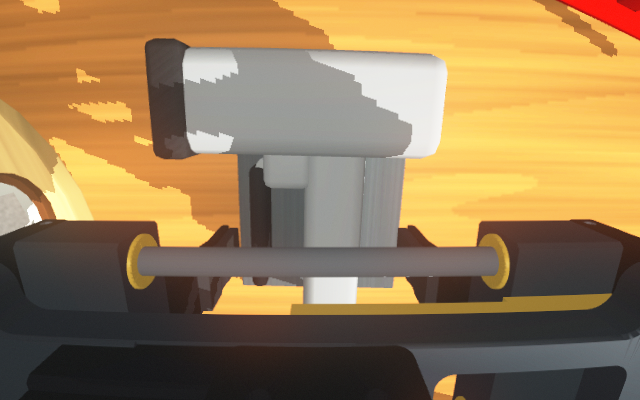

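{"method": "play_rows", "body": {
  "moves": [
    [1,0.07,-0.04,0.06,0,0.009,0],
    [1,0,0,0,0,0,0],
    [1,0,0,0,0,0,0]
  ]
}}

```text
t: 4.57
eef_pos: [0.5089, 0.1394, 0.042]
tool_rot: [0.004, -3.141, -0.012]
force: [-0.6, -0.5, 0.9]
gripper_width: 0.999
```

Run:
```python
from h import *
say()
```

```text
t 4.57 p [0.5089 0.1394 0.042 ] yaw 90.16 z [-0.     0.007 -1.   ] F [-0.6 -0.5  0.9] g 0.999 q [ 0.44  0.35 -0.86  1.93  0.3   1.    1.02]
```

Good. Squeeze.

{"method": "play_rows", "body": {
  "moves": [
    [-1,0,0,0,0,0,0],
    [-1,0,0,0,0,0,0],
    [-1,0,0,0,0,0,0],
    [-1,0,0,0,0,0,0],
    [-1,0,0,0,0,0,0],
    [-1,0,0,0,0,0,0],
    [-1,0,0,0,0,0,0],
    [-1,0,0,0,0,0,0],
    [-1,0,0,0,0,0,0],
    [-1,0,0,0,0,0,0]
  ]
}}

```text
t: 5.4
eef_pos: [0.5108, 0.1417, 0.0433]
tool_rot: [-0.015, 3.136, 0.015]
force: [1.1, -0.1, -0.4]
gripper_width: 0.501
```

Run:
```python
from h import *
say(); grab("wrist","w4")
```

```text
t 5.4 p [0.5108 0.1417 0.0433] yaw 90.54 z [ 0.006  0.01  -1.   ] F [ 1.1 -0.1 -0.4] g 0.501 q [ 0.44  0.35 -0.86  1.93  0.3   1.    1.02]
```

View pics/w4.png

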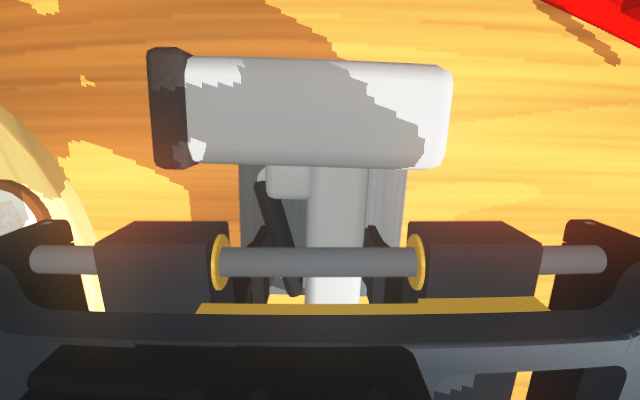

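{"method": "play_rows", "body": {
  "moves": [
    [-1,0,0,0,0,0,0],
    [-1,0,0,0,0,0,0],
    [-1,0,0,0,0,0,0],
    [-1,0,0,0,0,0,0],
    [-1,0,0,0,0,0,0]
  ]
}}

```text
t: 5.87
eef_pos: [0.5109, 0.1417, 0.0434]
tool_rot: [-0.015, 3.135, 0.015]
force: [1.1, 0.1, -1.7]
gripper_width: 0.501
```

{"method": "play_rows", "body": {
  "moves": [
    [1,0,0,0,0,0,0],
    [1,0,0,0,0,0,0],
    [1,0,0,0,0,0,0],
    [1,0,0,0,0,0,0],
    [1,0,0,0,0,0,0],
    [1,0,0,0,0,0,0],
    [1,0,0,0,0,0,0],
    [1,0,0,0,0,0,0]
  ]
}}

```text
t: 6.53
eef_pos: [0.5101, 0.1401, 0.0433]
tool_rot: [-0.002, 3.139, 0.015]
force: [0.8, 0.2, 0.5]
gripper_width: 0.975
```

Run:
```python
from h import *
say(); grab("wrist","w5")
plan([(.507,.1395,.20)],90,8,1)
```

```text
t 6.53 p [0.5101 0.1401 0.0433] yaw 90.09 z [ 0.003  0.01  -1.   ] F [0.8 0.2 0.5] g 0.975 q [ 0.44  0.35 -0.86  1.93  0.3   1.    1.02]
[[1, 0.0, -0.0, -0.2, 0, 0, np.float64(0.0)], [1, 0.0, -0.0, -0.2, 0, 0, np.float64(0.0)], [1, 0.0, -0.0, -0.2, 0, 0, np.float64(0.0)], [1, 0.0, -0.0, -0.2, 0, 0, np.float64(0.0)], [1, 0.0, -0.0, -0.2, 0, 0, np.float64(0.0)], [1, 0.0, -0.0, -0.2, 0, 0, np.float64(0.0)], [1, 0.0, -0.0, -0.2, 0, 0, np.float64(0.0)], [1, 0.0, -0.0, -0.2, 0, 0, np.float64(0.0)]]
```

View pics/w5.png

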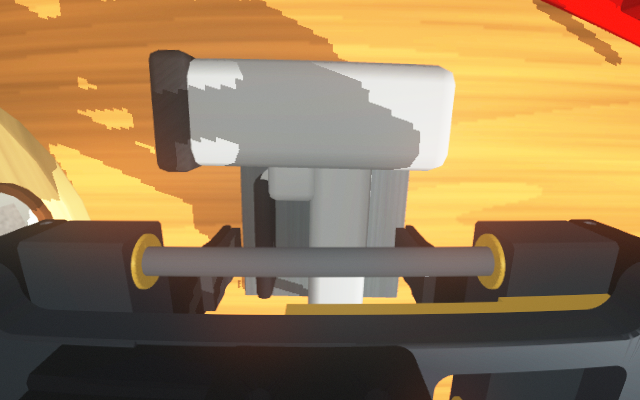

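{"method": "play_rows", "body": {
  "moves": [
    [1,0,0,-0.2,0,0,0],
    [1,0,0,-0.2,0,0,0],
    [1,0,0,-0.25,0,0,0],
    [1,0,0,-0.25,0,0,0],
    [1,0,0,-0.3,0,0,0],
    [1,0,0,-0.3,0,0,0],
    [1,0,0,-0.2,0,0,0],
    [1,0,0,-0.1,0,0,0]
  ]
}}

```text
t: 7.25
eef_pos: [0.5062, 0.1403, 0.2274]
tool_rot: [0.009, -3.136, -0.019]
force: [-0.4, 0.1, -0.0]
gripper_width: 0.997
```

Run:
```python
from h import *
L=np.array([[.6191,-.1892],[.6141,-.0778],[.5151,-.2279],[.5069,-.0485]])
a=np.array([.5404,-.137]); ang=np.degrees(np.arctan2(*(L-a).T[::-1]))%360
print(ang, [x-k for x,k in zip(ang,(216,-72,144,0))], np.linalg.norm(L-a,axis=1))
say()
plan([(.5067,-.0482,.21)],21,11,1)
```

```text
[326.44454786  38.7733963  254.44663491 110.73321157] [np.float64(110.44454786101011), np.float64(110.77339630190278), np.float64(110.44663490607616), np.float64(110.73321156746681)] [0.09443797 0.09453216 0.09435518 0.09462822]
t 7.25 p [0.5062 0.1403 0.2274] yaw 90.34 z [-0.006  0.012 -1.   ] F [-0.4  0.1 -0. ] g 0.997 q [ 0.56  0.13 -0.93  1.72  0.09  1.34  1.19]
[[1, 0.0, -0.17, 0.02, 0, 0, np.float64(0.073)], [1, -0.02, -0.17, 0.02, 0, 0, np.float64(0.073)], [1, -0.04, -0.17, 0.02, 0, 0, np.float64(0.073)], [1, -0.06, -0.16, 0.02, 0, 0, np.float64(0.073)], [1, -0.07, -0.16, 0.02, 0, 0, np.float64(0.073)], [1, -0.09, -0.15, 0.02, 0, 0, np.float64(0.073)], [1, -0.1, -0.14, 0.02, 0, 0, np.float64(0.073)], [1, -0.12, -0.12, 0.02, 0, 0, np.float64(0.073)], [1, -0.13, -0.11, 0.02, 0, 0, np.float64(0.073)], [1, -0.14, -0.09, 0.02, 0, 0, np.float64(0.073)]]
[[1, -0.15, -0.08, 0.02, 0, 0, np.float64(0.073)]]
```

{"method": "play_rows", "body": {
  "moves": [
    [1,0,-0.17,0.02,0,0,0.073],
    [1,-0.02,-0.17,0.02,0,0,0.073],
    [1,-0.04,-0.17,0.02,0,0,0.073],
    [1,-0.06,-0.16,0.02,0,0,0.073],
    [1,-0.07,-0.16,0.02,0,0,0.073],
    [1,-0.09,-0.15,0.02,0,0,0.073],
    [1,-0.1,-0.14,0.02,0,0,0.073],
    [1,-0.12,-0.12,0.02,0,0,0.073],
    [1,-0.13,-0.11,0.02,0,0,0.073],
    [1,-0.14,-0.09,0.02,0,0,0.073]
  ]
}}

```text
t: 8.08
eef_pos: [0.5042, -0.0295, 0.2038]
tool_rot: [-1.673, -2.647, -0.019]
force: [-0.4, -0.3, -0.1]
gripper_width: 0.999
```

{"method": "play_rows", "body": {
  "moves": [
    [1,-0.1,-0.05,0.02,0,0,0.04],
    [1,0,0,0,0,0,0]
  ]
}}

```text
t: 8.25
eef_pos: [0.5027, -0.0453, 0.1993]
tool_rot: [-1.766, -2.582, -0.015]
force: [-0.3, 0.1, -0.4]
gripper_width: 0.999
```

Run:
```python
from h import *
say(); grab("wrist","w6"); c=grab("scene","s6")
plan([(.507,-.0481,.15)],20.6,3,1)
```

```text
t 8.25 p [ 0.5027 -0.0453  0.1993] yaw 21.26 z [-0.005  0.015 -1.   ] F [-0.3  0.1 -0.4] g 0.999 q [ 0.73  0.07 -0.71  1.81  0.03  1.28  0.39]
[[1, -0.02, 0.01, 0.17, 0, 0, np.float64(0.004)], [1, -0.02, 0.01, 0.17, 0, 0, np.float64(0.004)], [1, -0.02, 0.01, 0.17, 0, 0, np.float64(0.004)]]
```

View pics/w6.png

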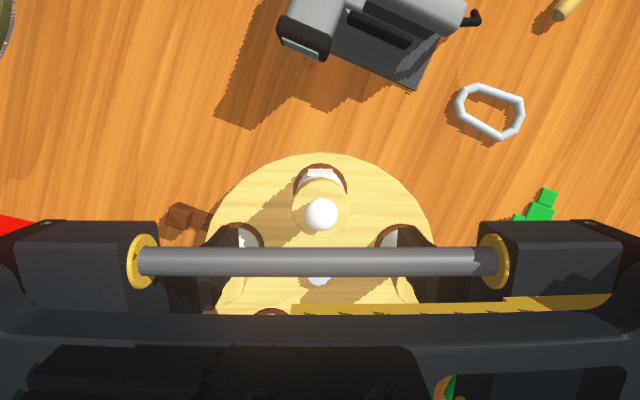

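View pics/s6.png

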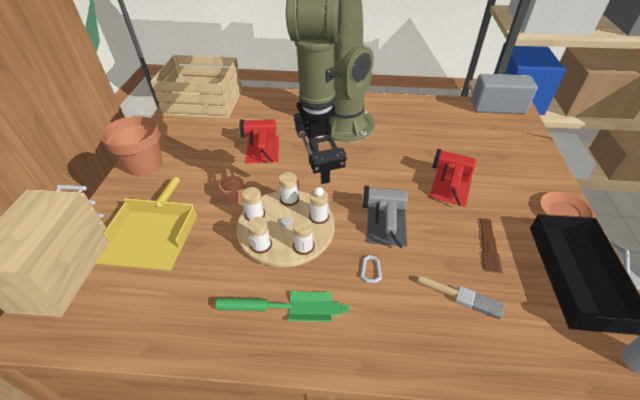

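{"method": "play_rows", "body": {
  "moves": [
    [1,0.02,0.01,0.17,0,0.01,0.004],
    [1,0.01,0.01,0.17,0,0,0.004],
    [1,0.01,0.01,0.15,0,0,0],
    [1,0,0,0,0,0,0]
  ]
}}

```text
t: 8.68
eef_pos: [0.5057, -0.0303, 0.1509]
tool_rot: [-1.75, -2.581, -0.036]
force: [-0.1, 0.1, -0.3]
gripper_width: 0.998
```

Run:
```python
from h import *
say()
plan([(.507,-.0481,.09)],20.6,4,1)
```

```text
t 8.68 p [ 0.5057 -0.0303  0.1509] yaw 21.72 z [-0.006  0.032 -0.999] F [-0.1  0.1 -0.3] g 0.998 q [ 0.71  0.12 -0.72  1.87  0.05  1.19  0.36]
[[1, -0.04, -0.01, 0.15, 0, 0, np.float64(0.003)], [1, -0.04, -0.01, 0.15, 0, 0, np.float64(0.003)], [1, -0.04, -0.01, 0.15, 0, 0, np.float64(0.003)], [1, -0.04, -0.01, 0.15, 0, 0, np.float64(0.003)]]
```

{"method": "play_rows", "body": {
  "moves": [
    [1,-0.17,-0.05,0,0,-0.022,0.012],
    [1,0,0,0,0,0,0],
    [1,0,0,0,0,0,0]
  ]
}}

```text
t: 8.93
eef_pos: [0.5076, -0.0433, 0.1511]
tool_rot: [1.772, 2.591, 0.009]
force: [0.3, -0.5, -0.9]
gripper_width: 1.001
```

Run:
```python
from h import *
say()
plan([(.507,-.0481,.09)],20.6,4,1)
```

```text
t 8.93 p [ 0.5076 -0.0433  0.1511] yaw 21.26 z [ 0.005  0.004 -1.   ] F [ 0.3 -0.5 -0.9] g 1.001 q [ 0.71  0.12 -0.71  1.87  0.08  1.18  0.34]
[[1, -0.01, -0.01, 0.15, 0, 0, np.float64(0.002)], [1, -0.01, -0.01, 0.15, 0, 0, np.float64(0.002)], [1, -0.01, -0.01, 0.15, 0, 0, np.float64(0.002)], [1, -0.01, -0.01, 0.15, 0, 0, np.float64(0.002)]]
```

{"method": "play_rows", "body": {
  "moves": [
    [1,-0.02,-0.01,0.15,0,0,0.003],
    [1,-0.02,-0.01,0.15,0,0,0.003],
    [1,-0.01,-0.01,0.15,0,0,0.002],
    [1,-0.01,0,0.12,0,0,0],
    [1,0,0,0,0,0,0]
  ]
}}

```text
t: 9.35
eef_pos: [0.5114, -0.0451, 0.0974]
tool_rot: [1.774, 2.583, 0.02]
force: [0.0, -0.1, -0.6]
gripper_width: 1.007
```

Run:
```python
from h import *
say(); grab("wrist","w7")
plan([(.507,-.0481,.09)],20.6,1,1)
```

```text
t 9.35 p [ 0.5114 -0.0451  0.0974] yaw 21.03 z [ 0.014  0.006 -1.   ] F [ 0.  -0.1 -0.6] g 1.007 q [ 0.69  0.18 -0.7   1.93  0.13  1.06  0.3 ]
[[1, -0.01, -0.06, 0.09, 0, 0, np.float64(0.005)]]
```

View pics/w7.png

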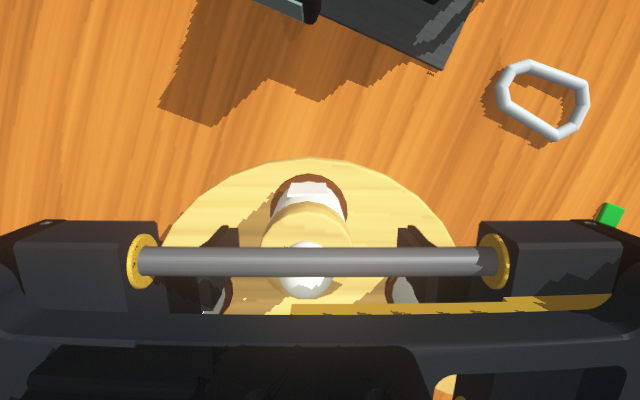

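{"method": "play_rows", "body": {
  "moves": [
    [1,-0.02,-0.05,0.07,0.01,0,0.005],
    [1,0,0,0,0,0,0],
    [1,0,0,0,0,0,0]
  ]
}}

```text
t: 9.65
eef_pos: [0.5096, -0.048, 0.0931]
tool_rot: [1.786, 2.582, 0.002]
force: [1.2, -0.7, 0.7]
gripper_width: 1.001
```

Run:
```python
from h import *
say()
plan([(.507,-.0481,.09)],20.6,1,1)
```

```text
t 9.65 p [ 0.5096 -0.048   0.0931] yaw 20.66 z [ 0.003  0.    -1.   ] F [ 1.2 -0.7  0.7] g 1.001 q [ 0.69  0.19 -0.7   1.93  0.14  1.07  0.29]
[[1, 0.01, -0.02, 0.03, 0, 0, np.float64(0.001)]]
```

Close on the jar.

{"method": "play_rows", "body": {
  "moves": [
    [-1,0.01,-0.02,0.04,0,0,0],
    [-1,0,0,0,0,0,0],
    [-1,0,0,0,0,0,0],
    [-1,0,0,0,0,0,0],
    [-1,0,0,0,0,0,0],
    [-1,0,0,0,0,0,0],
    [-1,0,0,0,0,0,0],
    [-1,0,0,0,0,0,0],
    [-1,0,0,0,0,0,0]
  ]
}}

```text
t: 10.4
eef_pos: [0.5078, -0.0478, 0.0904]
tool_rot: [1.785, 2.58, 0.003]
force: [0.2, -0.2, -0.4]
gripper_width: 0.548
```

```bash
cat >> h.py <<'E'
def arc(ax,rad,a1,n,z,o=None):
    """rows from current pose along circle about ax to angle a1 (deg), jaw tangential (yaw=ang-90)"""
    o=o or state(); y0,_=toolyaw(o); p=o["eef_pos"]; a0=np.degrees(np.arctan2(p[1]-ax[1],p[0]-ax[0])); r0=np.hypot(*(p[:2]-ax))
    print("ang",a0,"r",r0,"yaw+90",y0+90)
    A=np.linspace(a0,a1,n+1); Rr=np.linspace(r0,rad,n+1); Y=np.linspace(y0,a1-90,n+1); rows=[]
    for i in range(n):
        P=[np.r_[ax+Rr[k]*np.array([np.cos(np.radians(A[k])),np.sin(np.radians(A[k]))]),0] for k in(i,i+1)]
        a=np.radians(Y[i]); ty=np.array([np.cos(a),np.sin(a),0]); tz=np.array([0,0,-1.]); tx=np.cross(ty,tz); d=P[1]-P[0]
        rows.append([-1]+[round(float(d@t)/.1,3) for t in(tx,ty)]+[0,0,0,round(float(-np.radians(Y[i+1]-Y[i])/1.5),3)])
    for i in range(0,n,10): print(rows[i:i+10])
E
python3 - <<'E'
from h import *
say()
arc(np.array([.5404,-.137]),.095,180.8,16,0)
E
```

```text
t 10.4 p [ 0.5078 -0.0478  0.0904] yaw 20.64 z [ 0.004 -0.001 -1.   ] F [ 0.2 -0.2 -0.4] g 0.548 q [ 0.69  0.19 -0.7   1.93  0.14  1.06  0.29]
ang 110.0697831373999 r 0.09495119964915442 yaw+90 110.63841443987006
[[-1, -0.002, -0.073, 0, 0, 0, -0.051], [-1, -0.002, -0.073, 0, 0, 0, -0.051], [-1, -0.002, -0.073, 0, 0, 0, -0.051], [-1, -0.002, -0.073, 0, 0, 0, -0.051], [-1, -0.002, -0.073, 0, 0, 0, -0.051], [-1, -0.002, -0.073, 0, 0, 0, -0.051], [-1, -0.002, -0.073, 0, 0, 0, -0.051], [-1, -0.002, -0.073, 0, 0, 0, -0.051], [-1, -0.002, -0.073, 0, 0, 0, -0.051], [-1, -0.002, -0.073, 0, 0, 0, -0.051]]
[[-1, -0.003, -0.073, 0, 0, 0, -0.051], [-1, -0.003, -0.073, 0, 0, 0, -0.051], [-1, -0.003, -0.073, 0, 0, 0, -0.051], [-1, -0.003, -0.073, 0, 0, 0, -0.051], [-1, -0.003, -0.073, 0, 0, 0, -0.051], [-1, -0.003, -0.073, 0, 0, 0, -0.051]]
```

{"method": "play_rows", "body": {
  "moves": [
    [-1,-0.002,-0.07,0,0,0,-0.05],
    [-1,-0.002,-0.07,0,0,0,-0.05],
    [-1,-0.002,-0.07,0,0,0,-0.05],
    [-1,-0.002,-0.07,0,0,0,-0.05]
  ]
}}

```text
t: 10.73
eef_pos: [0.4825, -0.0616, 0.0903]
tool_rot: [1.367, 2.826, 0.002]
force: [-0.3, -0.4, -0.4]
gripper_width: 0.549
```

Run:
```python
from h import *
say()
arc(np.array([.5404,-.137]),.095,180.8,13,0)
```

```text
t 10.73 p [ 0.4825 -0.0616  0.0903] yaw 38.37 z [ 0.003 -0.    -1.   ] F [-0.3 -0.4 -0.4] g 0.549 q [ 0.76  0.14 -0.73  1.99  0.11  1.05  0.66]
ang 127.53173940414243 r 0.09505252993209495 yaw+90 128.36993779346227
[[-1, -0.001, -0.068, 0, 0, 0, -0.047], [-1, -0.002, -0.068, 0, 0, 0, -0.047], [-1, -0.002, -0.068, 0, 0, 0, -0.047], [-1, -0.002, -0.068, 0, 0, 0, -0.047], [-1, -0.002, -0.068, 0, 0, 0, -0.047], [-1, -0.002, -0.068, 0, 0, 0, -0.047], [-1, -0.002, -0.068, 0, 0, 0, -0.047], [-1, -0.002, -0.068, 0, 0, 0, -0.047], [-1, -0.002, -0.068, 0, 0, 0, -0.047], [-1, -0.002, -0.068, 0, 0, 0, -0.047]]
[[-1, -0.002, -0.068, 0, 0, 0, -0.047], [-1, -0.002, -0.068, 0, 0, 0, -0.047], [-1, -0.002, -0.068, 0, 0, 0, -0.047]]
```

Smooth, small forces; radius stays 95 mm. Continue.

{"method": "play_rows", "body": {
  "moves": [
    [-1,-0.002,-0.07,0,0,0,-0.048],
    [-1,-0.002,-0.07,0,0,0,-0.048],
    [-1,-0.002,-0.07,0,0,0,-0.048],
    [-1,-0.002,-0.07,0,0,0,-0.048],
    [-1,-0.002,-0.07,0,0,0,-0.048],
    [-1,-0.002,-0.07,0,0,0,-0.048],
    [-1,-0.002,-0.07,0,0,0,-0.048],
    [-1,-0.002,-0.07,0,0,0,-0.048]
  ]
}}

```text
t: 11.4
eef_pos: [0.4502, -0.1075, 0.0903]
tool_rot: [0.462, 3.101, 0.003]
force: [0.9, 1.1, -0.7]
gripper_width: 0.552
```

Run:
```python
from h import *
say()
arc(np.array([.5404,-.137]),.095,180.8,5,0)
```

```text
t 11.4 p [ 0.4502 -0.1075  0.0903] yaw 73.05 z [ 0.006  0.001 -1.   ] F [ 0.9  1.1 -0.7] g 0.552 q [ 0.89  0.07 -0.73  2.04  0.05  1.04  1.41]
ang 161.9243802324641 r 0.09493031590099814 yaw+90 163.04979937445881
[[-1, -0.001, -0.063, 0, 0, 0, -0.041], [-1, -0.001, -0.063, 0, 0, 0, -0.041], [-1, -0.001, -0.063, 0, 0, 0, -0.041], [-1, -0.001, -0.063, 0, 0, 0, -0.041], [-1, -0.002, -0.063, 0, 0, 0, -0.041]]
```

{"method": "play_rows", "body": {
  "moves": [
    [-1,-0.001,-0.065,0,0,0,-0.042],
    [-1,-0.001,-0.065,0,0,0,-0.042],
    [-1,-0.001,-0.065,0,0,0,-0.042],
    [-1,-0.001,-0.065,0,0,0,-0.042],
    [-1,-0.001,-0.04,0,0,0,-0.03],
    [-1,0,0,0,0,0,0]
  ]
}}

```text
t: 11.9
eef_pos: [0.4457, -0.137, 0.0903]
tool_rot: [-0.031, 3.133, 0.005]
force: [-0.2, 0.6, 0.8]
gripper_width: 0.546
```

Run:
```python
from h import *
say()
arc(np.array([.5404,-.137]),.095,180.8,1,0)
c=grab("top","t8"); X=cloud(c); grab("scene","s8")
a=np.array([.5404,-.137])
m=((X[:,:,2]>0.11)&(X[:,:,2]<0.12)&(np.hypot(X[:,:,0]-a[0],X[:,:,1]-a[1])<.13)).astype(np.uint8)
n,l,s,ce=cv2.connectedComponentsWithStats(m)
for i in range(1,n):
    if s[i,4]>100:
        p=plane(c,[ce[i]],.115)[0]; d=p[:2]-a; print(s[i],p.round(4),np.hypot(*d).round(4),np.degrees(np.arctan2(d[1],d[0]))%72)
im=c["img"][120:270,220:450,::-1]; cv2.imwrite("pics/z8.png",cv2.resize(im,None,fx=3.4,fy=3.4,interpolation=cv2.INTER_NEAREST))
```

```text
t 11.9 p [ 0.4457 -0.137   0.0903] yaw 91.15 z [ 0.008  0.003 -1.   ] F [-0.2  0.6  0.8] g 0.546 q [ 0.94  0.08 -0.71  2.03  0.05  1.04  1.79]
ang 179.98799488406829 r 0.09470119841890816 yaw+90 181.14982666572638
[[-1, 0.003, -0.013, 0, 0, 0, 0.004]]
[374 145  17  18 224] [ 0.6175 -0.1923  0.115 ] 0.0949 36.358756135923045
[334 147  17  17 223] [ 0.6167 -0.0805  0.115 ] 0.0949 36.518135875328696
[387 182  18  10 117] [ 0.5216 -0.228   0.115 ] 0.0929 42.31207668428374
[323 184  17  18 224] [ 0.5104 -0.0473  0.115 ] 0.0946 36.50935105649633
```

View pics/z8.png

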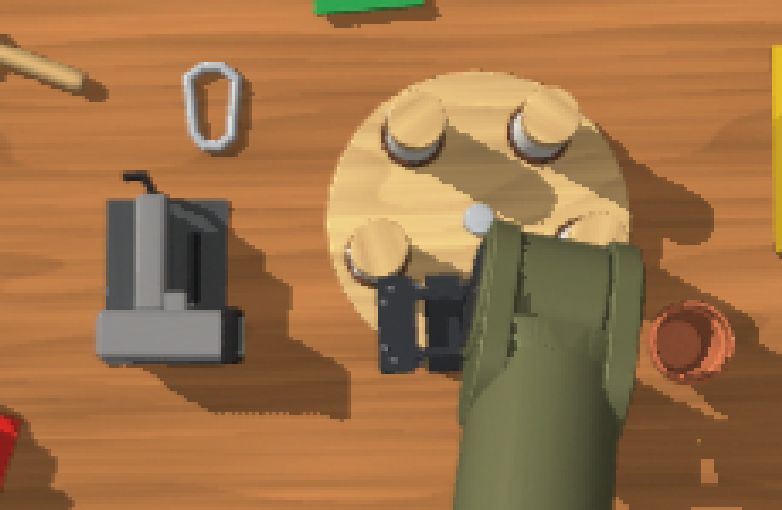

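View pics/s8.png

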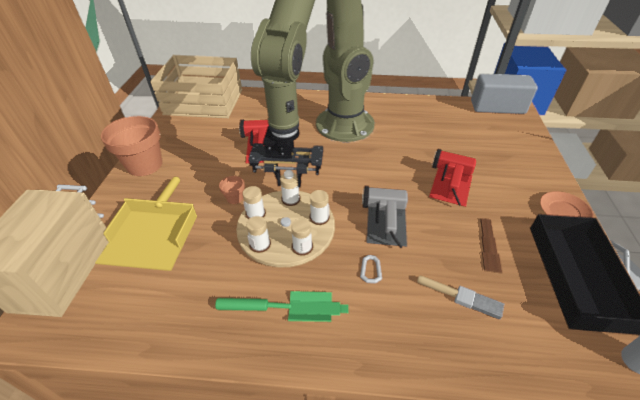

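{"method": "play_rows", "body": {
  "moves": [
    [-1,0,0,0,0,0,0],
    [-1,0,0,0,0,0,0],
    [-1,0,0,0,0,0,0],
    [-1,0,0,0,0,0,0],
    [-1,0,0,0,0,0,0],
    [-1,0,0,0,0,0,0],
    [-1,0,0,0,0,0,0],
    [-1,0,0,0,0,0,0]
  ]
}}

```text
t: 12.67
eef_pos: [0.4457, -0.1364, 0.0904]
tool_rot: [-0.023, 3.133, 0.003]
force: [0.0, -1.1, -0.1]
gripper_width: 0.549
```

Run:
```python
from h import *
say(); print(abs(state()["joint_velocities"]).max())
c=grab("top","t9"); X=cloud(c); a=np.array([.5404,-.137])
m=((X[:,:,2]>0.11)&(X[:,:,2]<0.12)&(np.hypot(X[:,:,0]-a[0],X[:,:,1]-a[1])<.13)).astype(np.uint8)
n,l,s,ce=cv2.connectedComponentsWithStats(m)
for i in range(1,n):
    if s[i,4]>200:
        d=plane(c,[ce[i]],.115)[0][:2]-a; print(np.degrees(np.arctan2(d[1],d[0]))%72+144)
t=(X[:,:,2]>.045)&(X[:,:,2]<.072); b=load("top0"); Xb=cloud(b)
for v in (192,198,204):
    print([np.nonzero((q[v,272:282,2]>.045)&(q[v,272:282,2]<.072))[0]+272 for q in(X,Xb)])
```

```text
t 12.67 p [ 0.4457 -0.1364  0.0904] yaw 90.84 z [ 0.008  0.002 -1.   ] F [ 0.  -1.1 -0.1] g 0.549 q [ 0.94  0.08 -0.71  2.03  0.06  1.04  1.79]
0.0026242933410166643
180.0857774587195
179.84196557188673
180.2843091264332
[array([276, 277, 278]), array([276, 277, 278])]
[array([275, 276, 277, 278]), array([275, 276, 277, 278])]
[array([275, 276, 277, 278]), array([275, 276, 277, 278])]
```

```bash
python3 -c "
from workcell import bot
print(bot.job_done())
from h import *; say()"
```

```text
the job is handed in; nothing more can be done
None
the job is handed in; nothing more can be done
```

I squeezed the scanner's trigger in and let it spring back. Then I gripped the ball-knob jar and turned the carousel about 70° counter-clockwise to the pointer. I handed the job in at about 13 s with the jar still in the fingers. The hand-in gave no verdict.

- **Trigger:** the fingers closed to 43.6 mm, against about 43 mm expected when fully squeezed, and the width held steady. Afterwards the trigger edges sat on the same pixels as at the start.
- **Jar position:** the other lids put the marked jar at about 180.1°, against about 180.8° for the pointer. That is an error of about 1 mm, within the 10 mm limit.
- **Small drift:** the lids showed a slip of about 0.4° (under 1 mm) while I held still before handing in.
- **Hold:** joint speeds were almost zero and the fingers were closed on the jar at 47.8 mm (its nominal width is 48 mm), at the gripper's fixed grip force. Contact force between the fingers and the jar was not measured directly.
- **Bystanders:** none looked moved in the pictures; I did not measure their positions.

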